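Set a vial in the viewing stand and hold its reflector at the index

ROBOT

A 6-joint arm with a two-finger parallel gripper is mounted at the origin on a cart in front of the work surface, level with it; the furniture and walls round the work are solid. World frame = base frame: x ahead of the robot, y to its left, z up, the work surface at z = 0. Lengths are in m, angles in rad, forces in N, time in s.
With the tool pointing down it reaches from about 0.3 to 0.825 m from the base axis. Payload 5.4 kg.
Tool frame: the origin (TCP) lies on the centre line of the jaws, within the pads' length; the fingertips stand 19 mm ahead of it and the grasp point (between the pads) is the TCP; z points along the fingers, y is the direction in which the jaws open and shut (so a half turn about z gives the same grasp; the last joint's range is limited). The gripper opens to 92 mm and grips with 3 to 60 N. Pads are 20 mm wide; open, the fingers measure 128 mm over their backs; the gripper's body (75 mm by 189 mm) begins 69 mm behind the grasp point.
Start: joints at [-1.45, 0.158, 1.597, -0, 1.386, -0.21], TCP at [0.187, -0.544, 0.234] pointing down, gripper open.
Joint ranges: [-2.91, 2.91], [-0.94, 2.29], [0.18, 2.7], [-1.29, 4.43], [0.17, 2.64], [-3, 3]. Speed limits (rad/s): [2.57, 2.57, 3.14, 3.14, 3.14, 3.14].

INTERFACE

Orientations are given as a unit quaternion [x, y, z, w].
In Python, from cell import bot, grab_frame, hand_in gives the robot as it stands. The module is installed in compiled form; this text tells all that it offers.
- The arm moves only by the tool send_rows, never from a script. Its argument "rows" is a list of rows, each an object with "turn": the turn, a rotation vector about the tool's x, y, z in rad, a list of three; "slide": the shift along the tool's x, y, z in mm, a list of three; "hand": the opening, from -1 (shut) to 1 (fully open). In form: [{"turn": [wx, wy, wz], "slide": [x, y, z], "hand": hand}, ...]. A call has 1 to 12 rows; each row shifts and turns the pose as measured when the row begins, along the tool's axes as they then stand; what a row does not reach is not made up. A row lasts 1/8 s, in which the tool goes at most 62.5 mm and 10.7 degrees, less where a joint would pass 70% of its speed; a pose out of reach is approached as far as the arm can. A call is refused whole if a number of a shift passes 62.5 or a number of a turn 0.188, either way. A call with a gripper value outside its range is refused whole. The fingers move at their own pace and stop on an object; "newtons" is the grip in N (left out, the last holds). Time passes only in rows, so rows that do not move let the fingers close. It gives the time, the measured TCP pose, the force and the opening at its end, in the units of the state.
- bot.get_obs(): the state, without advancing time (a new reading comes with each control period).
- grab_frame(name): name is "side" or "top"; returns a dict with "color" (400x640x3 uint8, red, green, blue), "fx", "fy", "cx", "cy" (pixels), "T" (4x4, takes a point from camera to world coordinates). Camera axes: x right, y down, z forward; pixel columns grow to the right and rows downward; lengths in m; the calibration is good to about 2 mm. A picture is of the moment at which its call begins. There is no depth.
- hand_in(): hands the job in, once; it reports no verdict.
The state is a dict: "t": time; "joint_pos": joint angles; "qd": joint speeds; "tau": joint torques, N m; "tool_pos": TCP position; "tool_rot": TCP orientation; "ft_force": force on the tool from outside, world axes, zero at the start; "ft_torque": the same for the moment, N m; "width": finger opening in m.
Only numpy, scipy, OpenCV 4.12 (cv2) and the standard library are available. Lean on these libraries where they do the work, as an engineer would, in place of code of your own. Each camera call takes 0.05 s, during which the arm holds its last target.

TASK

Lift the taller of the two vials out of the tray and stand it upright in the round seat of the viewing stand, then let go of it. After that, take the reflector flap by its handle bar and swing it up until its pointer lines up with the black index on the arc, and keep holding it there: the flap falls if let go, so finish with the gripper still holding it. Leave the short vial standing in the tray and do not shift the index.

Things in the scene. Friction and masses are not known exactly. Their poses are not given: they have to be found in the camera images.
- vial_center (a point): Centre (half-way up) of the taller vial: a closed round bottle 26 mm in diameter (straight up to 40 mm from its foot, the screw cap above that 22 mm in diameter), 50 mm tall, upright in the tray. Its z axis points up.
- short_center (a point): Centre of the shorter vial, 20 mm in diameter and 36 mm tall, also upright in the tray, at least 60 mm from the taller vial. It stays where it is.
- tray_floor (a point): Centre of the inner floor of the fixed open tray, 4 mm above the bench; the tray is 130 mm (its x) by 170 mm (its y) outside and 45 mm high, walls 4 mm. Each vial stands at least 37 mm from the walls, measured from its axis.
- seat (a point): Centre of the floor of the round vial seat on the fixed viewing stand, 12 mm above the bench: a ring 35 mm inside and 48 mm outside diameter that rises 8 mm above this floor. Its axes are those of the stand: x along the flap's hinge line, y away from the flap, z up. The stand's base plate is 130 mm (x) by 175 mm (y) by 12 mm; the seat lies 60 mm to the +y side of the hinge line.
- flap_hinge (a point): Point on the hinge axis of the reflector flap, half-way along it, 50 mm above the bench. The hinge axis is the stand's x axis, fixed.
- bar_center (a point): Middle of the flap's handle bar: a round steel bar 10 mm thick, parallel to the hinge line and 125 mm from it, free over 80 mm of length between the two side rods that join it to the white panel; the panel's edge is 47 mm from the bar, and nothing lies beneath the bar but the bench, 50 mm below when the flap is down. It moves with the flap; its x axis is the bar's direction, its y axis points from the bar towards the hinge.
- pointer_tip (a point): Tip of the flap's thin dark steel pointer, on the robot's side of the flap, 105 mm from the hinge axis; it moves with the flap and just passes the index.
- index_tip (a point): Tip of the black index (a small clamp block with a thumb knob and a thin tip) on the graduated metal arc, on the robot's side of the flap at 66 mm from the middle of the hinge line, 105 mm from the hinge axis. It is where the pointer tip must come to. The index is stiff and must not be pushed.
- flap (a joint): Angle of the reflector flap in rad: 0 lying level on its rests with the bar to the stand's -y side, growing as the bar is raised about the hinge; stop at 1.4. It weighs about 0.3 kg, turns freely, and falls back to 0 when let go.
- index (a joint): Angle of the index in rad, measured as the flap's is: 0 would be level; the flap is right when its angle equals this. Lies between 0.6 and 1.05.

How it is judged:
On the way, in this order (a step that is already met when the one before it is completed fails the run):
1. the taller vial is lifted clear of the tray by the fingers (height (world z) of vial_center above 0.077 m and contact force between the fingers and vial_tall above 0.2 N), for 0.1 s.
2. the taller vial stands upright in the seat, let go, the flap still down (horizontal distance between vial_center and seat below 0.007 m and z of vial_center in the frame of seat below 0.028 m and angle between vial_center's own z axis and vertical below 0.1 rad and contact force between the fingers and vial_tall below 0.05 N and value of joint flap below 0.2 rad), for 0.2 s.
3. the fingers raise the flap (value of joint flap above 0.35 rad and contact force between the fingers and flap above 0.3 N), for 0.1 s.
At the end, for the whole second after the job is handed in: The flap is at rest, held by the fingers alone, its pointer tip within 8 mm of the index tip (about 4 degrees); the taller vial stands upright, untouched, on the seat's floor within 7 mm of its centre; the short vial stands in the tray; the index has not moved over 6 mm (distance between pointer_tip and index_tip below 0.008 m and velocity of joint flap between -0.1 and 0.1 rad/s and contact force between the fingers and flap above 0.3 N and contact force between each of vial_tall, vial_short and flap below 0.05 N and horizontal distance between vial_center and seat below 0.007 m and z of vial_center in the frame of seat below 0.028 m and angle between vial_center's own z axis and vertical below 0.1 rad and linear speed of vial_tall below 0.02 m/s and contact force between the arm and vial_tall below 0.05 N and angle between short_center's own z axis and vertical below 0.15 rad and distance of index_tip from where it was at the start of the episode below 0.006 m); the arm keeps its last pose, push and grip.
It fails at once if the index is shifted (distance of index_tip from where it was at the start of the episode above 0.006 m).
It fails at once if the short vial is knocked over or taken out of its place (tilt over 0.5 rad or moved over 30 mm) (angle between short_center's own z axis and vertical above 0.5 rad or distance of short_center from where it was at the start of the episode above 0.03 m).
It also fails if it takes over 48 s, if anything falls off the work surface, if the arm or the gripper's body presses on something with over 40 N, if the wrist force passes 120 N, or if a joint passes its speed limit or range.

## Working session

There is one attempt and no reset: what is moved stays moved. The work goes in short steps, Python scripts to look and compute and a tool call to move; the robot and the scene stay as the last step left them, time stands still between calls to the robot, and variables do not carry over. Pictures are saved under pics/ and viewed, and the job is handed in when it is done.

Besides the shell and the picture viewer there is one more tool, called after "Call:" by a JSON object that holds its "api" and its "payload". send_rows: Moves the arm, as the interface text tells. Its arguments: {"type":"object","properties":{"rows":{"type":"array"},"newtons":{"type":"number"}},"required":["rows"]}

```bash
mkdir -p pics
python3 - <<'E'
from cell import bot, grab_frame
import cv2,pickle,numpy as np
o=bot.get_obs();print(o)
for n in("side","top"):
    f=grab_frame(n);cv2.imwrite(f"pics/{n}0.png",f["color"][:,:,::-1]);pickle.dump(f,open(f"{n}0.pkl","wb"))
    print(n,f["fx"],f["fy"],f["cx"],f["cy"]);print(np.round(f["T"],4))
E
```

```text
{'t': 0.0, 'joint_pos': array([-1.45009302e+00,  1.59015970e-01,  1.59821898e+00, -3.07390712e-05,
        1.38617618e+00, -2.10106898e-01]), 'qd': array([-0.00074635,  0.00092167,  0.00050582,  0.00101071, -0.00034428,
        0.0005916 ]), 'tau': array([-6.06312879e-04, -3.85576665e+01, -3.22110450e+01,  7.00749387e-02,
        3.78388760e-02, -1.22885522e-04]), 'tool_pos': array([ 0.18666117, -0.5432438 ,  0.2326441 ]), 'tool_rot': array([ 9.86350861e-01,  1.64654646e-01,  2.55402234e-05, -9.09001874e-04]), 'ft_force': array([-0.22014383, -0.7632184 ,  0.6417243 ]), 'ft_torque': array([-0.00738169, -0.03999959,  0.0389701 ]), 'width': 0.09172535907543197}
side 455.36006831061684 455.36006831061684 318.03978862777484 197.532924107712
[[-0.8835 -0.1693  0.4369  0.1066]
 [-0.4679  0.3647 -0.805   0.6641]
 [-0.023  -0.9156 -0.4014  0.4487]
 [ 0.      0.      0.      1.    ]]
top 441.7616151962995 441.7616151962995 330.44309859376875 204.39412578079825
[[-0.0259 -0.999   0.0375  0.4701]
 [-0.9995  0.0253 -0.0169 -0.0887]
 [ 0.016  -0.0379 -0.9992  0.9777]
 [ 0.      0.      0.      1.    ]]
```

View pics/side0.png

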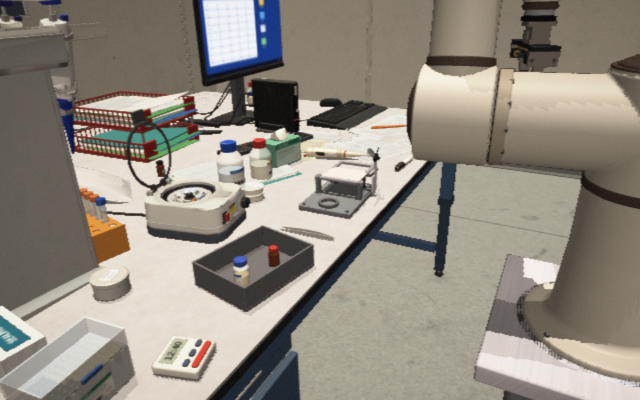

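View pics/top0.png

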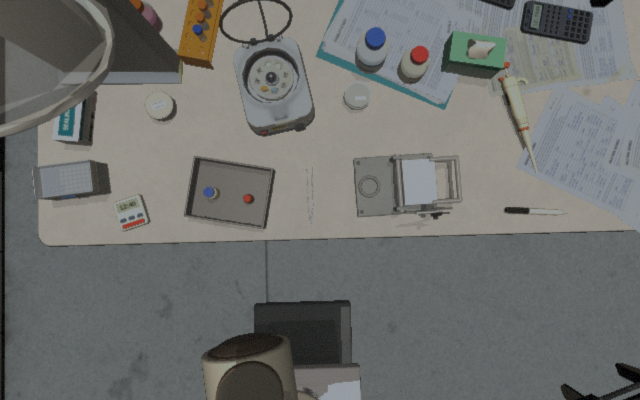

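Run:
```python
import cv2
t=cv2.imread("pics/top0.png");s=cv2.imread("pics/side0.png")
def c(im,x0,y0,x1,y1,k,n): cv2.imwrite("pics/"+n,cv2.resize(im[y0:y1,x0:x1],None,fx=k,fy=k,interpolation=cv2.INTER_CUBIC))
c(t,345,140,475,230,6,"t_st.png");c(t,180,150,280,235,6,"t_tr.png")
c(s,290,140,400,225,7,"s_st.png");c(s,190,225,320,310,6,"s_tr.png")
```

```text
(no output)
```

View pics/t_st.png

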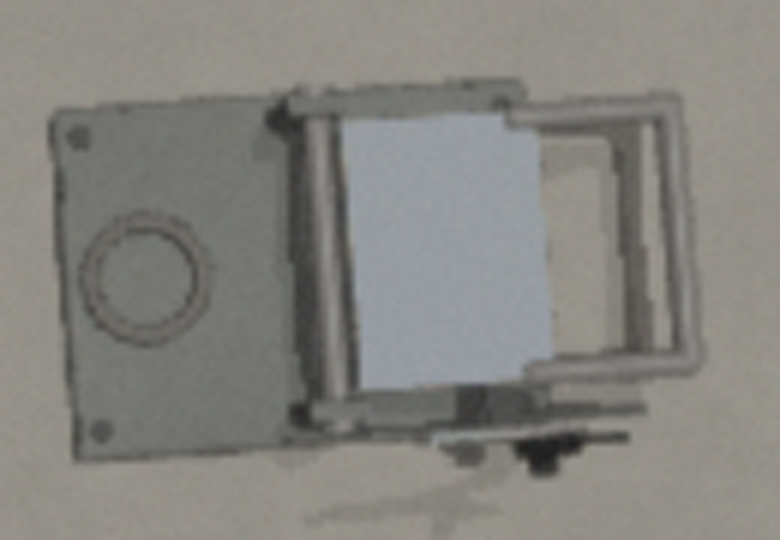

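View pics/t_tr.png

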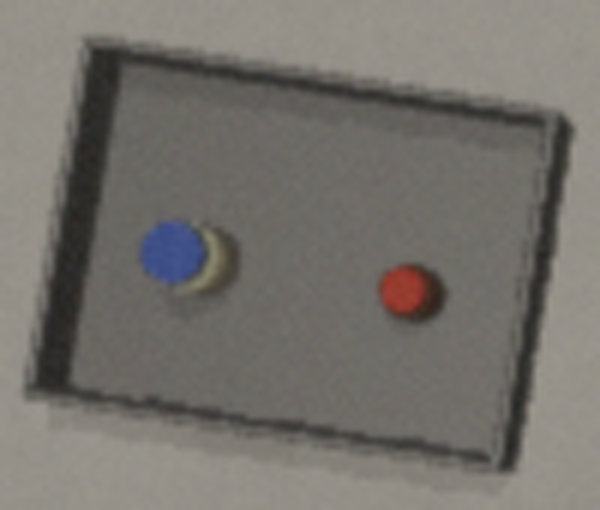

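View pics/s_st.png

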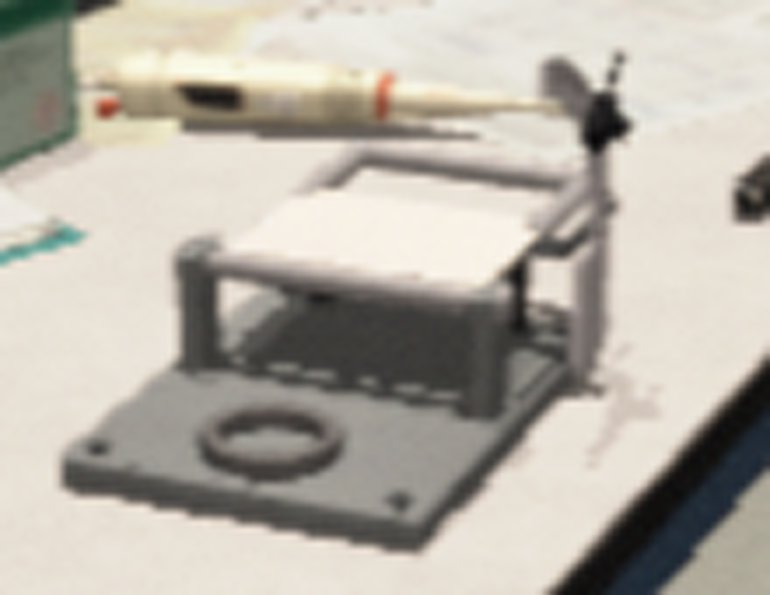

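View pics/s_tr.png

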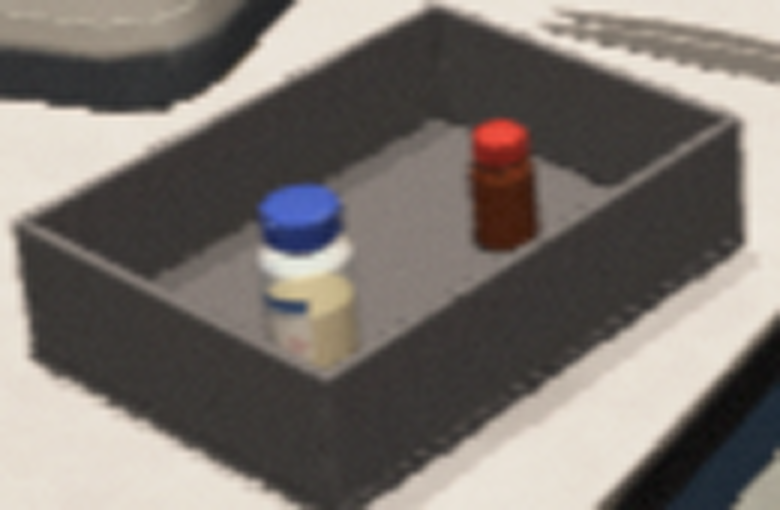

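```bash
cat > h.py <<'E'
import numpy as np,pickle,cv2
def ray(f,u,v):
    T=f["T"];d=T[:3,:3]@np.array([(u-f["cx"])/f["fx"],(v-f["cy"])/f["fy"],1.]);return T[:3,3],d
def plane(f,u,v,z):
    o,d=ray(f,u,v);return o+d*(z-o[2])/d[2]
def tri(f1,p1,f2,p2):
    o1,d1=ray(f1,*p1);o2,d2=ray(f2,*p2)
    s=np.linalg.lstsq(np.c_[d1,-d2],o2-o1,rcond=None)[0]
    a=o1+s[0]*d1;b=o2+s[1]*d2;return (a+b)/2,np.linalg.norm(a-b)
def proj(f,P):
    T=f["T"];q=T[:3,:3].T@(np.array(P)-T[:3,3]);return np.array([f["fx"]*q[0]/q[2]+f["cx"],f["fy"]*q[1]/q[2]+f["cy"]])
E
python3 - <<'E'
from h import *
t=pickle.load(open("top0.pkl","rb"));s=pickle.load(open("side0.pkl","rb"))
im=t["color"].astype(int)
def cent(im,m,x0,y0,x1,y1):
    mm=np.zeros(m.shape,bool);mm[y0:y1,x0:x1]=m[y0:y1,x0:x1];v,u=np.nonzero(mm);return u.mean(),v.mean(),len(u)
b=cent(im,im[...,2]-im[...,0]>50,180,150,280,235);r=cent(im,im[...,0]-im[...,2]>60,180,150,280,235)
print(b,r,"blue",plane(t,b[0],b[1],.054),"red",plane(t,r[0],r[1],.040))
C=lambda x,y:(345+(x+.5)/6-.5,140+(y+.5)/6-.5)
seat=plane(t,*C(146,278),.020);print("seat",seat)
for n,p,z in[("c1",(52,108),.012),("c2",(76,460),.012),("hingeA",(318,110),.05),("hingeB",(342,415),.05),("bar1",(674,100),.05),("bar2",(694,366),.05),("barmid",(684,230),.05)]:
    print(n,plane(t,*C(*p),z))
Cs=lambda x,y:(290+(x+.5)/7-.5,140+(y+.5)/7-.5)
print("seat side",plane(s,*Cs(271,436),.020))
Ct=lambda x,y:(180+(x+.5)/6-.5,150+(y+.5)/6-.5)
for p in[(90,42),(570,120),(510,468),(30,395)]:print("tray",plane(t,*Ct(*p),.045))
Cv=lambda x,y:(190+(x+.5)/6-.5,225+(y+.5)/6-.5)
print("blue side",plane(s,*Cv(301,205),.054),"red side",plane(s,*Cv(501,135),.04))
# index guesses
E
```

```text
(np.float64(208.08219178082192), np.float64(191.58904109589042), 73) (np.float64(246.8095238095238), np.float64(197.92857142857142), 42) blue [0.53796341 0.15008076 0.054     ] red [0.52350565 0.07221613 0.04      ]
seat [ 0.54417663 -0.18971736  0.02      ]
c1 [ 0.60805262 -0.15789899  0.012     ]
c2 [ 0.47893797 -0.16306437  0.012     ]
hingeA [ 0.59970309 -0.24900032  0.05      ]
hingeB [ 0.49197402 -0.25403824  0.05      ]
bar1 [ 0.6002761  -0.37520114  0.05      ]
bar2 [ 0.506061   -0.37881091  0.05      ]
barmid [ 0.55414174 -0.37704859  0.05      ]
seat side [ 0.54015496 -0.18359924  0.02      ]
tray [0.61336709 0.17963471 0.045     ]
tray [0.58177411 0.01167719 0.045     ]
tray [0.45982792 0.03525459 0.045     ]
tray [0.48971905 0.20230155 0.045     ]
blue side [0.53566244 0.15195312 0.054     ] red side [0.5208474  0.07491753 0.04      ]
```

Run:
```python
import cv2
t=cv2.imread("pics/top0.png");s=cv2.imread("pics/side0.png")
def c(im,x0,y0,x1,y1,k,n): cv2.imwrite("pics/"+n,cv2.resize(im[y0:y1,x0:x1],None,fx=k,fy=k,interpolation=cv2.INTER_NEAREST))
c(t,410,195,460,225,15,"t_ix.png");c(s,355,140,390,200,10,"s_ix.png")
```

```text
(no output)
```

View pics/t_ix.png

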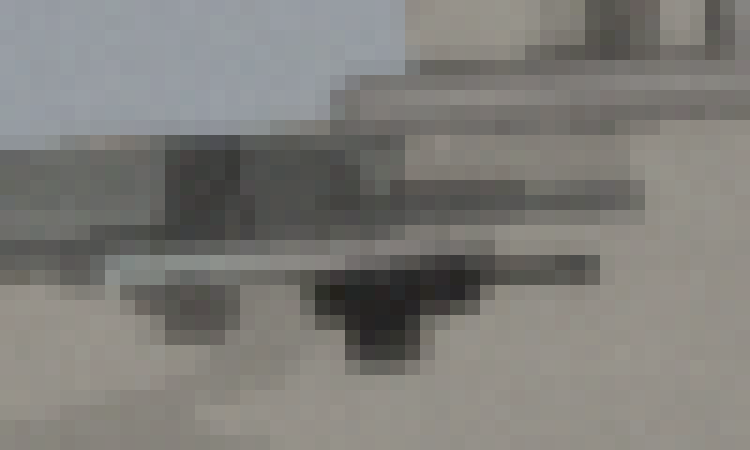

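View pics/s_ix.png

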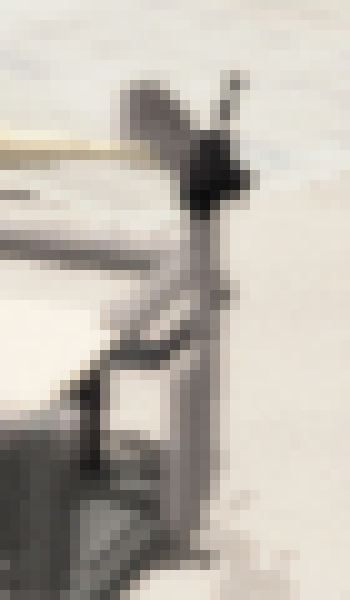

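Run:
```python
from h import *
t=pickle.load(open("top0.pkl","rb"));s=pickle.load(open("side0.pkl","rb"))
P,e=tri(t,(448.8,212.4),s,(378.3,147.0));print("index",P,e)
a=.04;X=np.array([np.cos(a),np.sin(a),0]);Y=np.array([-np.sin(a),np.cos(a),0])
H=np.array([.5458,-.2508,.05])
d=P-H;print(d@X,d@Y,d[2],np.arctan2(d[2],-d@Y),np.hypot(d[2],d@Y))
for q in np.arange(.6,1.06,.05):
    I=H-.066*X-.105*np.cos(q)*Y+[0,0,.105*np.sin(q)]
    print(round(q,2),proj(t,I).round(1),proj(s,I).round(1))
print(proj(t,H-.105*Y-.062*X),proj(s,H-.105*Y-.062*X),proj(s,[.5442,-.1897,.02]),proj(s,[.538,.150,.054]))
from scipy.spatial.transform import Rotation as R
from cell import bot
o=bot.get_obs();print(R.from_quat(o["tool_rot"]).as_matrix().round(3),o["tool_pos"])
```

```text
index [ 0.48033256 -0.335343    0.11492579] 0.0012817539009156809
-0.06879589012732701 -0.0818573788270877 0.06492579398465291 0.6705547380463324 0.10447961137455929
0.6 [450.4 211.2] [377.5 148.6]
0.65 [449.5 211.2] [377.1 147.2]
0.7 [448.4 211.3] [376.8 146. ]
0.75 [447.2 211.4] [376.3 144.8]
0.8 [445.9 211.4] [375.9 143.7]
0.85 [444.4 211.5] [375.4 142.8]
0.9 [442.8 211.6] [374.9 141.8]
0.95 [441.1 211.7] [374.3 141. ]
1.0 [439.2 211.9] [373.7 140.3]
1.05 [437.3 212. ] [373.1 139.7]
[450.84798042 209.35374012] [377.66542068 168.85151762] [327.90903133 200.56837605] [239.32783402 257.87802802]
[[ 0.946  0.325 -0.   ]
 [ 0.325 -0.946  0.002]
 [ 0.    -0.002 -1.   ]] [ 0.18668488 -0.54330348  0.2327398 ]
```

```bash
cat > plan.py <<'E'
from h import *
from scipy.spatial.transform import Rotation as R, Slerp
from cell import bot
def down(psi,tilt=0,axis=(1,0,0)):
    y=np.array([np.cos(psi),np.sin(psi),0]);x=np.array([-np.sin(psi),np.cos(psi),0])
    return R.from_matrix(np.c_[x,y,[0,0,-1]])
def plan(target,psi,n=None,v=50,w=.15,hand=None):
    o=bot.get_obs();p=o["tool_pos"];r=R.from_quat(o["tool_rot"]);rt=down(psi);d=np.array(target)-p
    ang=(r.inv()*rt).magnitude()
    if n is None:n=max(1,int(np.ceil(max(np.linalg.norm(d)*1000/v,ang/w))))
    sl=Slerp([0,1],R.concatenate([r,rt]))
    for i in range(n):
        a=sl(i/n);b=sl((i+1)/n);s=a.inv().apply(d/n)*1000;t=(a.inv()*b).as_rotvec()
        print('{"turn":%s,"slide":%s}'%(t.round(3).tolist(),s.round(1).tolist()))
    print(n,"rows; now",p.round(4),"w",round(float(o["width"]),4),"f",o["ft_force"].round(2),"t",round(float(o["t"]),2),"q",o["joint_pos"].round(2))
E
python3 -c "
from plan import *
plan([.538,.150,.24],-.186,v=60,w=.17)"
```

```text
{"turn":[-0.0, -0.0, -0.081],"slide":[42.9, -41.7, -0.5]}
{"turn":[-0.0, -0.0, -0.081],"slide":[46.1, -38.1, -0.5]}
{"turn":[-0.0, -0.0, -0.081],"slide":[49.0, -34.2, -0.5]}
{"turn":[-0.0, -0.0, -0.081],"slide":[51.7, -30.1, -0.5]}
{"turn":[-0.0, -0.0, -0.081],"slide":[53.9, -25.8, -0.5]}
{"turn":[-0.0, -0.0, -0.081],"slide":[55.8, -21.4, -0.5]}
{"turn":[-0.0, -0.0, -0.081],"slide":[57.4, -16.8, -0.5]}
{"turn":[-0.0, -0.0, -0.081],"slide":[58.6, -12.1, -0.5]}
{"turn":[-0.0, -0.0, -0.081],"slide":[59.3, -7.3, -0.5]}
{"turn":[-0.0, -0.0, -0.081],"slide":[59.7, -2.5, -0.5]}
{"turn":[-0.0, -0.0, -0.081],"slide":[59.7, 2.4, -0.5]}
{"turn":[-0.0, -0.0, -0.081],"slide":[59.4, 7.2, -0.6]}
{"turn":[-0.0, -0.0, -0.081],"slide":[58.6, 12.0, -0.6]}
13 rows; now [ 0.1867 -0.5433  0.2327] w 0.0918 f [-0.1  -0.19  0.54] t 0.1 q [-1.45  0.16  1.6   0.    1.39 -0.21]
```

Call:
{"api": "send_rows", "payload": {"rows": [{"turn": [0, 0, -0.081], "slide": [43, -42, -1], "hand": 0.1}, {"turn": [0, 0, -0.081], "slide": [46, -38, -1], "hand": 0.1}, {"turn": [0, 0, -0.081], "slide": [49, -34, -1], "hand": 0.1}, {"turn": [0, 0, -0.081], "slide": [52, -30, -1], "hand": 0.1}, {"turn": [0, 0, -0.081], "slide": [54, -26, 0], "hand": 0.1}, {"turn": [0, 0, -0.081], "slide": [56, -21, 0], "hand": 0.1}, {"turn": [0, 0, -0.081], "slide": [57, -17, 0], "hand": 0.1}, {"turn": [0, 0, -0.081], "slide": [59, -12, 0], "hand": 0.1}, {"turn": [0, 0, -0.081], "slide": [59, -7, 0], "hand": 0.1}, {"turn": [0, 0, -0.081], "slide": [60, -2, 0], "hand": 0.1}]}}

```text
t: 1.35
tool_pos: [0.4577, 0.0075, 0.2354]
tool_rot: [0.837, 0.547, 0.002, -0.002]
ft_force: [0.6, 0.1, -0.2]
width: 0.0505
```

```bash
python3 -c "
from plan import *
plan([.538,.150,.13],-.186,v=55,w=.17)"
```

```text
{"turn":[-0.0, -0.001, -0.057],"slide":[40.5, 4.1, 26.5]}
{"turn":[-0.0, -0.001, -0.057],"slide":[40.3, 6.4, 26.5]}
{"turn":[-0.0, -0.001, -0.057],"slide":[39.9, 8.7, 26.4]}
{"turn":[-0.0, -0.001, -0.057],"slide":[39.4, 10.9, 26.4]}
4 rows; now [0.4577 0.0075 0.2354] w 0.0505 f [ 0.63  0.14 -0.23] t 1.35 q [-0.25 -0.16  1.91  0.01  1.39  0.16]
```

Call:
{"api": "send_rows", "payload": {"rows": [{"turn": [0, 0, -0.057], "slide": [40, 4, 26], "hand": 0.1}, {"turn": [0, 0, -0.057], "slide": [40, 6, 26], "hand": 0.1}, {"turn": [0, 0, -0.057], "slide": [40, 9, 26], "hand": 0.1}, {"turn": [0, 0, -0.057], "slide": [39, 11, 26], "hand": 0.1}, {"turn": [0, 0, 0], "slide": [0, 0, 0], "hand": 0.1}]}}

```text
t: 1.98
tool_pos: [0.5384, 0.1584, 0.1275]
tool_rot: [0.764, 0.645, 0.001, -0.002]
ft_force: [-0.4, -0.2, -0.6]
width: 0.0505
```

```bash
cat > snap.py <<'E'
import sys
from plan import *
from cell import grab_frame
def snap(n,tag,box,k):
    f=grab_frame(n);pickle.dump(f,open(f"{n}{tag}.pkl","wb"))
    x0,y0,x1,y1=box;cv2.imwrite(f"pics/{n}{tag}.png",cv2.resize(f["color"][y0:y1,x0:x1,::-1],None,fx=k,fy=k,interpolation=cv2.INTER_CUBIC));return f
E
python3 -c "
from snap import *
snap('side','1',(170,170,330,310),5)
plan([.538,.150,.08],-.186,v=30,w=.17)"
```

```text
{"turn":[0.001, -0.002, 0.008],"slide":[-3.8, 0.1, 24.5]}
{"turn":[0.001, -0.002, 0.008],"slide":[-3.8, 0.2, 24.5]}
2 rows; now [0.539  0.1574 0.129 ] w 0.0508 f [-0.52  0.15  0.67] t 2.02 q [0.07 0.22 1.74 0.   1.18 0.24]
```

View pics/side1.png

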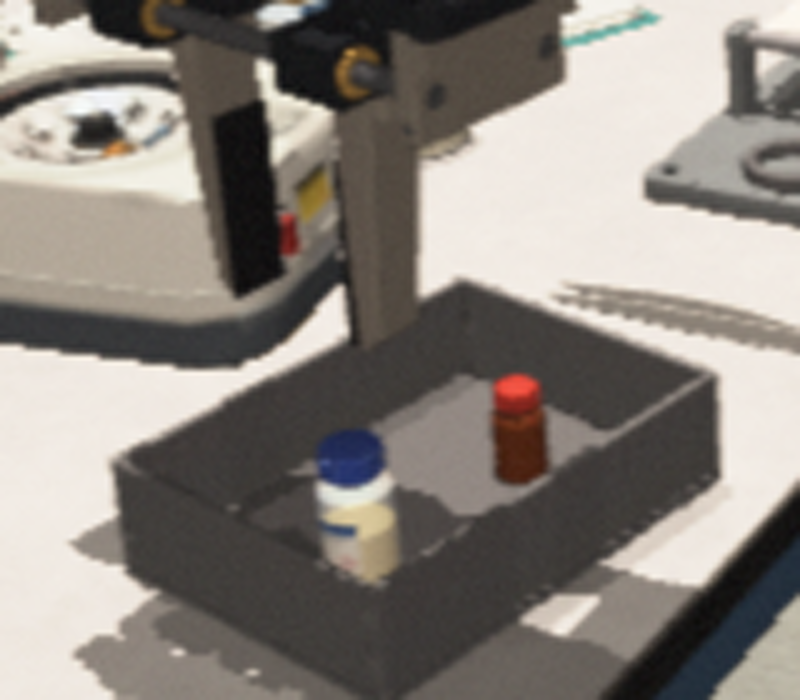

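Run:
```python
from plan import *
f=pickle.load(open("side1.pkl","rb"))
P=np.array([.539,.1574,.110]);y=np.array([np.cos(-.186),np.sin(-.186),0]);x=np.array([-y[1],y[0],0])
for a in(-.0435,-.0255,.0255,.0435):
  for b in(-.01,.01): print(a,b,((proj(f,P+a*y+b*x)+.5-[170,170])*5).round(0))
```

```text
-0.0435 -0.01 [434. 328.]
-0.0435 0.01 [387. 353.]
-0.0255 -0.01 [394. 312.]
-0.0255 0.01 [347. 337.]
0.0255 -0.01 [288. 269.]
0.0255 0.01 [241. 292.]
0.0435 -0.01 [252. 255.]
0.0435 0.01 [205. 277.]
```

Call:
{"api": "send_rows", "payload": {"rows": [{"turn": [0, 0, 0.008], "slide": [-4, 0, 20], "hand": 0.1}, {"turn": [0, 0, 0.008], "slide": [-3, 0, 20], "hand": 0.1}, {"turn": [0, 0, 0], "slide": [0, 0, 0], "hand": 0.1}]}}

```text
t: 2.4
tool_pos: [0.5391, 0.1478, 0.0918]
tool_rot: [0.771, 0.637, 0.003, 0.001]
ft_force: [0.4, 0.0, 0.6]
width: 0.051
```

```bash
python3 -c "
from snap import *
plan([.5372,.151,.035],-.186,v=25,w=.17)"
```

```text
{"turn":[0.002, -0.001, -0.002],"slide":[0.8, -0.9, 18.9]}
{"turn":[0.002, -0.001, -0.002],"slide":[0.9, -0.9, 18.9]}
{"turn":[0.002, -0.001, -0.002],"slide":[0.9, -0.9, 18.9]}
3 rows; now [0.5391 0.1478 0.0918] w 0.051 f [0.36 0.04 0.65] t 2.4 q [0.05 0.27 1.77 0.   1.1  0.24]
```

Call:
{"api": "send_rows", "payload": {"rows": [{"turn": [0, 0, 0], "slide": [1, -1, 19], "hand": 0.1}, {"turn": [0, 0, 0], "slide": [1, -1, 19], "hand": 0.1}, {"turn": [0, 0, 0], "slide": [0, 0, 15], "hand": 0.1}, {"turn": [0, 0, 0], "slide": [0, 0, 0], "hand": 0.1}]}}

```text
t: 2.9
tool_pos: [0.5397, 0.1492, 0.0392]
tool_rot: [0.772, 0.636, 0.006, 0.003]
ft_force: [-0.2, -0.0, -0.2]
width: 0.0505
```

```bash
python3 -c "
from snap import *
snap('side','2',(170,170,330,310),5)
plan([.5372,.151,.035],-.186,v=25,w=.17)"
```

```text
{"turn":[0.013, -0.005, -0.007],"slide":[1.0, -3.5, 5.0]}
1 rows; now [0.5404 0.1493 0.04  ] w 0.0505 f [ 0.35  0.92 -0.09] t 2.95 q [0.05 0.34 1.79 0.   0.99 0.24]
```

View pics/side2.png

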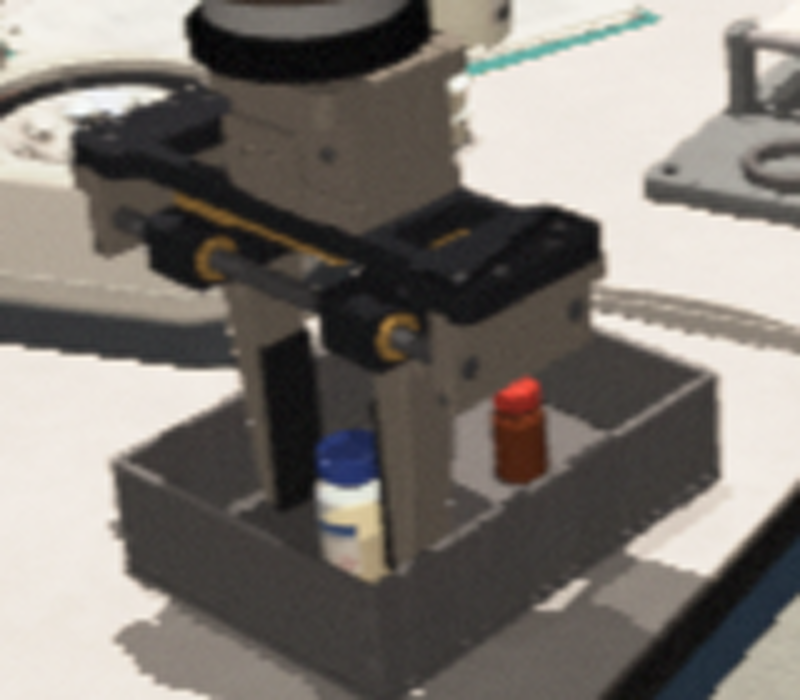

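Call:
{"api": "send_rows", "payload": {"rows": [{"turn": [0.013, -0.005, -0.005], "slide": [1, -3, 5], "hand": 0.1}, {"turn": [0, 0, 0], "slide": [0, 0, 0], "hand": 0.1}, {"turn": [0, 0, 0], "slide": [0, 0, 0], "hand": -0.7}, {"turn": [0, 0, 0], "slide": [0, 0, 0], "hand": -0.7}, {"turn": [0, 0, 0], "slide": [0, 0, 0], "hand": -0.7}, {"turn": [0, 0, 0], "slide": [0, 0, 0], "hand": -0.7}], "newtons": 15}}

```text
t: 3.7
tool_pos: [0.5393, 0.1511, 0.0368]
tool_rot: [0.77, 0.638, 0.001, 0.001]
ft_force: [-0.4, -0.6, -0.0]
width: 0.0252
```

```bash
python3 -c "
from snap import *
snap('side','3',(170,170,330,310),5)
plan([.5372,.151,.12],-.186,v=25,w=.17)"
```

```text
{"turn":[0.001, -0.0, -0.0],"slide":[-0.1, -0.5, -20.8]}
{"turn":[0.001, -0.0, -0.0],"slide":[-0.1, -0.5, -20.8]}
{"turn":[0.001, -0.0, -0.0],"slide":[-0.1, -0.5, -20.8]}
{"turn":[0.001, -0.0, -0.0],"slide":[-0.1, -0.5, -20.8]}
4 rows; now [0.5393 0.1511 0.0368] w 0.0248 f [ 0.37 -0.27  1.15] t 3.75 q [0.06 0.36 1.78 0.   1.   0.24]
```

View pics/side3.png

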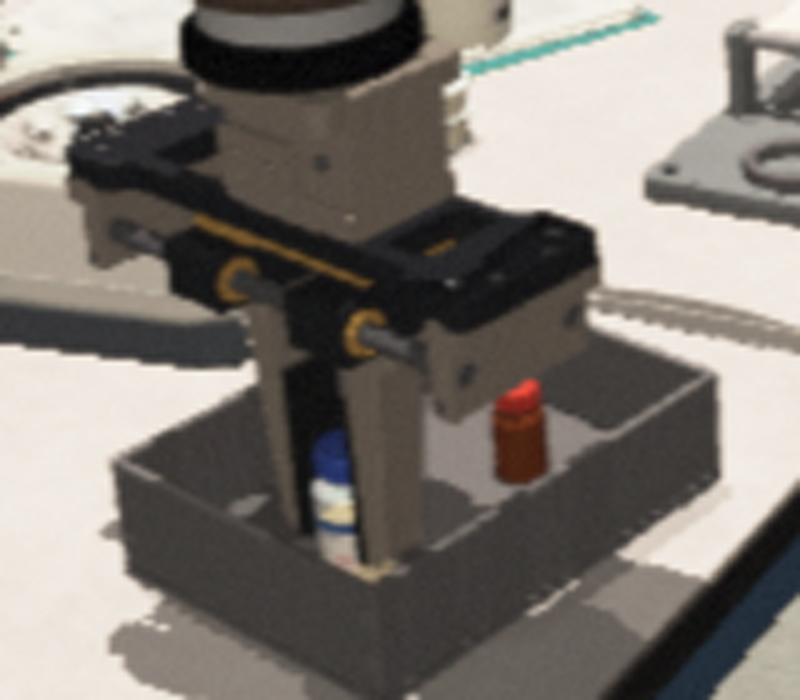

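Call:
{"api": "send_rows", "payload": {"rows": [{"turn": [0, 0, 0], "slide": [0, 0, -15], "hand": -0.7}, {"turn": [0, 0, 0], "slide": [0, 0, -25], "hand": -0.7}, {"turn": [0, 0, 0], "slide": [0, 0, -30], "hand": -0.7}, {"turn": [0, 0, 0], "slide": [0, 0, -25], "hand": -0.7}, {"turn": [0, 0, 0], "slide": [0, 0, 0], "hand": -0.7}, {"turn": [0, 0, 0], "slide": [0, 0, 0], "hand": -0.7}]}}

```text
t: 4.5
tool_pos: [0.5394, 0.1511, 0.138]
tool_rot: [0.77, 0.638, 0.002, 0.001]
ft_force: [-0.2, 0.6, 0.2]
width: 0.0253
```

```bash
python3 -c "
from snap import *
snap('side','4',(170,130,330,270),5)
plan([.5437,-.189,.14],.04,v=38,w=.17)"
```

```text
{"turn":[0.001, -0.0, -0.025],"slide":[-37.0, 7.5, -0.2]}
{"turn":[0.001, -0.0, -0.025],"slide":[-37.2, 6.6, -0.2]}
{"turn":[0.001, -0.0, -0.025],"slide":[-37.4, 5.6, -0.2]}
{"turn":[0.001, -0.0, -0.025],"slide":[-37.5, 4.7, -0.2]}
{"turn":[0.001, -0.0, -0.025],"slide":[-37.6, 3.7, -0.2]}
{"turn":[0.001, -0.0, -0.025],"slide":[-37.7, 2.8, -0.2]}
{"turn":[0.001, -0.0, -0.025],"slide":[-37.7, 1.8, -0.2]}
{"turn":[0.001, -0.0, -0.025],"slide":[-37.8, 0.9, -0.2]}
{"turn":[0.001, -0.0, -0.025],"slide":[-37.8, -0.1, -0.2]}
9 rows; now [0.5395 0.1511 0.1381] w 0.025 f [0.65 0.77 0.26] t 4.55 q [0.06 0.21 1.74 0.   1.19 0.24]
```

View pics/side4.png

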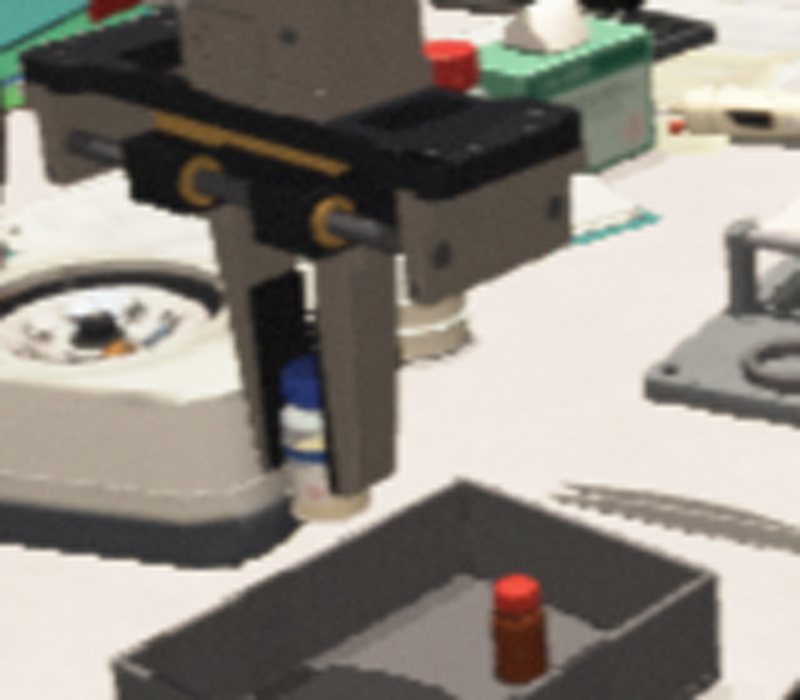

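Run:
```python
from plan import *
f=pickle.load(open("side4.pkl","rb"))
P=np.array([.5395,.1511,.138-.0328])
th=np.linspace(0,6.283,73)
for off in(-.004,0,.004):
  c=np.array([(proj(f,P+[0.0,off,0]+.013*np.array([np.cos(a),np.sin(a),0]))+.5-[170,130])*5 for a in th])
  print(off,c.min(0).round(),c.max(0).round())
```

```text
-0.004 [296. 483.] [377. 520.]
0 [288. 488.] [369. 526.]
0.004 [280. 493.] [362. 531.]
```

Call:
{"api": "send_rows", "payload": {"rows": [{"turn": [0, 0, -0.025], "slide": [-37, 7, 0], "hand": -0.7}, {"turn": [0, 0, -0.025], "slide": [-37, 7, 0], "hand": -0.7}, {"turn": [0, 0, -0.025], "slide": [-37, 6, 0], "hand": -0.7}, {"turn": [0, 0, -0.025], "slide": [-37, 5, 0], "hand": -0.7}, {"turn": [0, 0, -0.025], "slide": [-38, 4, 0], "hand": -0.7}, {"turn": [0, 0, -0.025], "slide": [-38, 3, 0], "hand": -0.7}, {"turn": [0, 0, -0.025], "slide": [-38, 2, 0], "hand": -0.7}, {"turn": [0, 0, -0.025], "slide": [-38, 1, 0], "hand": -0.7}, {"turn": [0, 0, -0.025], "slide": [-20, 0, 0], "hand": -0.7}, {"turn": [0, 0, 0], "slide": [0, 0, 0], "hand": -0.7}]}}

```text
t: 5.8
tool_pos: [0.5386, -0.1788, 0.1239]
tool_rot: [0.691, 0.723, -0.002, -0.008]
ft_force: [-0.0, -0.3, -0.4]
width: 0.0249
```

```bash
python3 -c "
from snap import *
plan([.5440,-.187,.085],.04,v=30,w=.17)"
```

```text
{"turn":[-0.007, -0.004, 0.003],"slide":[-4.4, 2.8, 19.4]}
{"turn":[-0.007, -0.004, 0.003],"slide":[-4.3, 2.6, 19.4]}
2 rows; now [ 0.5386 -0.1788  0.1239] w 0.0249 f [-0.03 -0.27 -0.39] t 5.8 q [-0.53  0.26  1.71 -0.    1.19 -0.58]
```

Call:
{"api": "send_rows", "payload": {"rows": [{"turn": [-0.007, -0.004, 0.003], "slide": [-4, 3, 19], "hand": -0.7}, {"turn": [-0.007, -0.004, 0.003], "slide": [-4, 2, 19], "hand": -0.7}, {"turn": [0, 0, 0], "slide": [0, 0, 0], "hand": -0.7}]}}

```text
t: 6.18
tool_pos: [0.5424, -0.1829, 0.0826]
tool_rot: [0.693, 0.721, -0.0, -0.003]
ft_force: [-0.2, 0.1, 0.5]
width: 0.0251
```

```bash
python3 -c "
from snap import *
snap('side','5',(270,120,400,220),6)
plan([.5440,-.187,.065],.04,v=30,w=.17)"
```

```text
{"turn":[-0.002, -0.003, 0.0],"slide":[-3.9, 0.8, 18.6]}
1 rows; now [ 0.5431 -0.1832  0.0836] w 0.0254 f [ 0.44 -0.34 -0.45] t 6.22 q [-0.54  0.32  1.72  0.    1.1  -0.58]
```

View pics/side5.png

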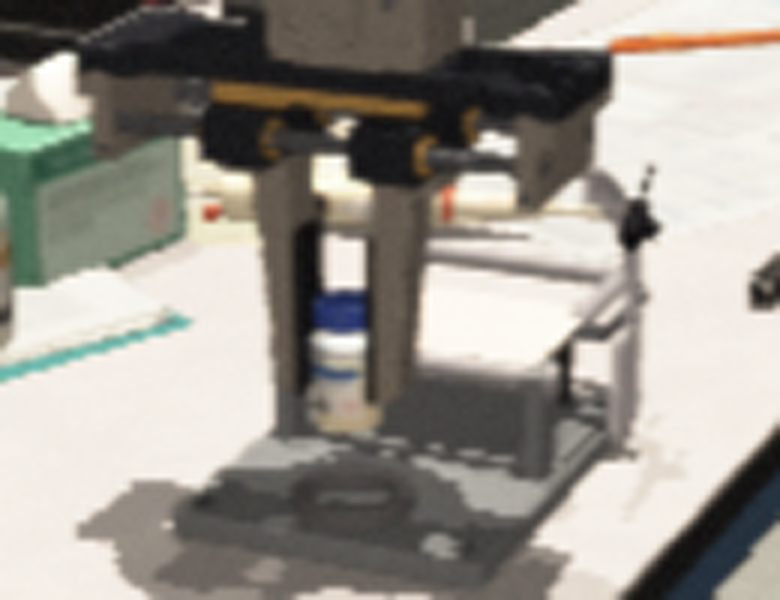

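```bash
python3 - <<'E'
from plan import *
f=pickle.load(open("side5.pkl","rb"))
g=lambda x,y:(270+x/6-.5,120+y/6-.5)
ip=lambda P:(proj(f,P)+.5-[270,120])*6
th=np.linspace(0,6.283,73)
def circ(P,r): 
  c=np.array([ip(np.array(P)+r*np.array([np.cos(a),np.sin(a),0])) for a in th]);return c.min(0).round(1),c.max(0).round(1)
print("foot pred at TCP",circ([.5431,-.1832,.0508],.013))
for P in([.5443,-.188,.02],[.5442,-.1897,.02],[.540,-.1836,.02]): print(P,circ(P,.024),circ(P,.0175))
E
python3 - <<'E'
import cv2
im=cv2.imread("pics/side5.png");s=cv2.imread("pics/side0.png")
a=cv2.resize(im[400:540,270:440],None,fx=3,fy=3)
b=cv2.resize(s[187:210,315:343],None,fx=18,fy=18,interpolation=cv2.INTER_CUBIC)[:420,:510]
cv2.imwrite("pics/cmp.png",cv2.hconcat([a[:414],b[:414,:]]))
E
```

```text
foot pred at TCP (array([309.8, 405.8]), array([378.5, 432.3]))
[0.5443, -0.188, 0.02] (array([285.8, 463. ]), array([410.8, 514.1])) (array([302.7, 469.7]), array([393.8, 506.9]))
[0.5442, -0.1897, 0.02] (array([288.1, 461.5]), array([412.9, 512.4])) (array([305. , 468.1]), array([396. , 505.3]))
[0.54, -0.1836, 0.02] (array([290.3, 468.9]), array([416. , 520.6])) (array([307.3, 475.7]), array([398.9, 513.3]))
```

View pics/cmp.png

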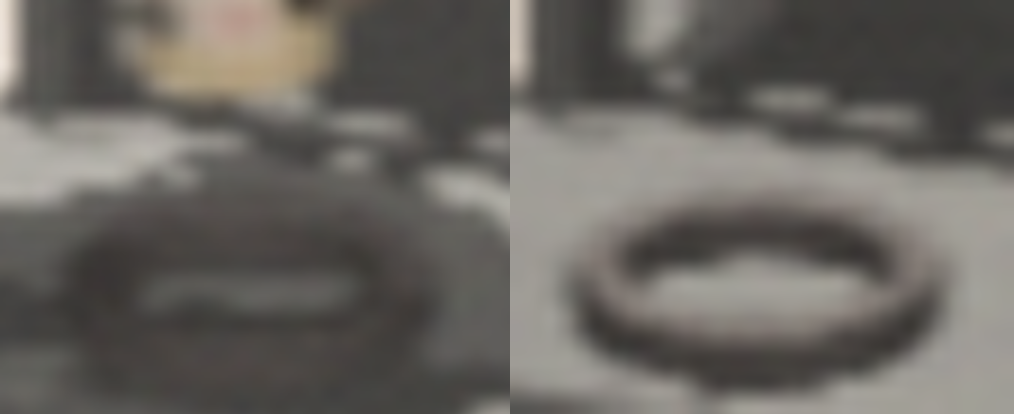

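Call:
{"api": "send_rows", "payload": {"rows": [{"turn": [-0.002, -0.003, 0], "slide": [-4, 1, 15], "hand": -0.7}, {"turn": [0, 0, 0], "slide": [0, 0, 8], "hand": -0.7}, {"turn": [0, 0, 0], "slide": [0, 0, 0], "hand": -0.7}]}}

```text
t: 6.6
tool_pos: [0.545, -0.1867, 0.0603]
tool_rot: [0.692, 0.721, 0.0, 0.001]
ft_force: [-0.5, 0.9, -0.4]
width: 0.0251
```

```bash
python3 -c "
from snap import *
snap('side','6',(300,160,360,215),12)
plan([.5440,-.187,.046],.04,v=30,w=.17)"
```

```text
{"turn":[0.002, 0.001, 0.001],"slide":[-0.2, -1.2, 14.6]}
1 rows; now [ 0.5451 -0.1867  0.0606] w 0.0251 f [0.11 0.32 0.1 ] t 6.65 q [-0.54  0.35  1.73 -0.    1.06 -0.58]
```

View pics/side6.png

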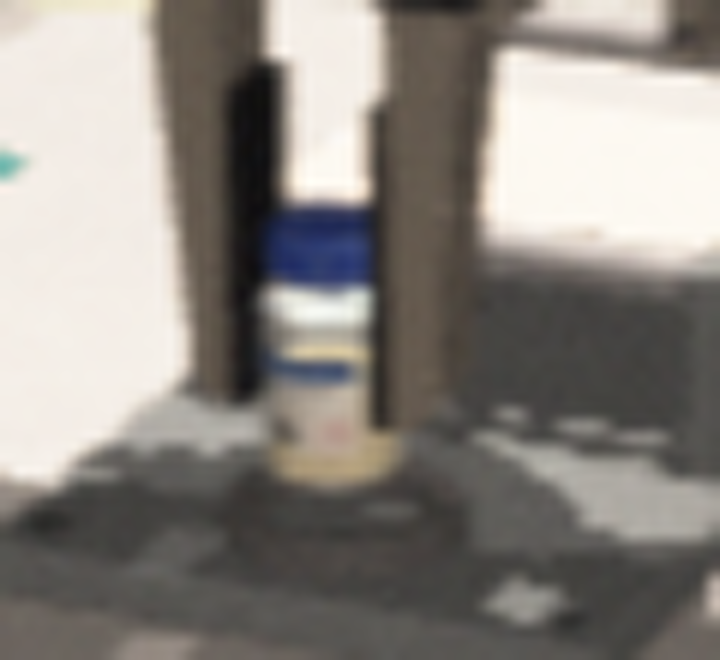

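Call:
{"api": "send_rows", "payload": {"rows": [{"turn": [0.002, 0.001, 0], "slide": [-1, -1.5, 7], "hand": -0.7}, {"turn": [0, 0, 0], "slide": [0, 0, 5], "hand": -0.7}, {"turn": [0, 0, 0], "slide": [0, 0, 1], "hand": -0.7}, {"turn": [0, 0, 0], "slide": [0, 0, 0], "hand": -0.7}]}}

```text
t: 7.15
tool_pos: [0.544, -0.1883, 0.0475]
tool_rot: [0.693, 0.721, -0.0, 0.0]
ft_force: [-0.4, -0.1, 1.0]
width: 0.025
```

```bash
python3 -c "
from snap import *
snap('side','7',(300,160,360,215),12)
plan([.5435,-.1877,.0448],.04,v=30,w=.17)"
```

```text
{"turn":[0.001, 0.001, 0.001],"slide":[0.6, -0.6, 2.7]}
1 rows; now [ 0.5441 -0.1883  0.0475] w 0.0251 f [ 0.27  0.48 -0.66] t 7.2 q [-0.54  0.37  1.73 -0.    1.03 -0.58]
```

View pics/side7.png

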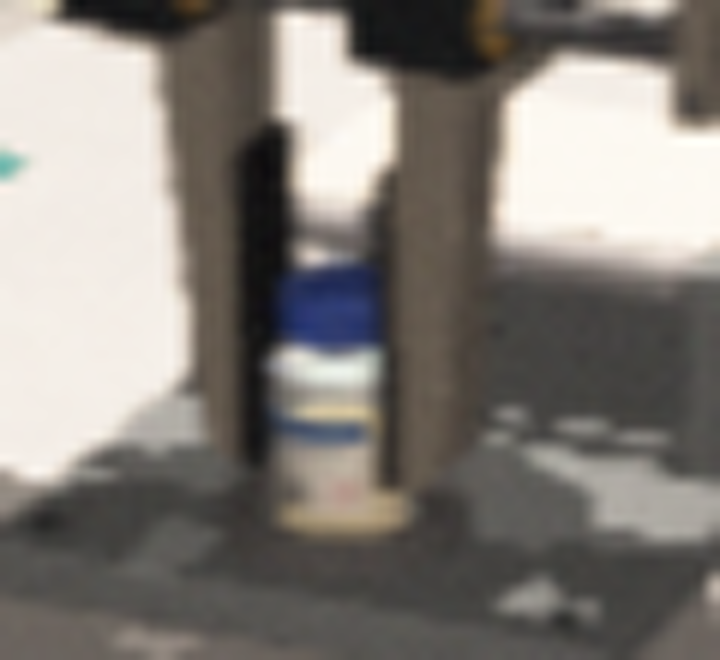

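Call:
{"api": "send_rows", "payload": {"rows": [{"turn": [0, 0, 0], "slide": [0.5, 0, 2], "hand": -0.7}, {"turn": [0, 0, 0], "slide": [0, 0, 1], "hand": -0.7}, {"turn": [0, 0, 0], "slide": [0, 0, 0], "hand": -0.7}]}}

```text
t: 7.58
tool_pos: [0.5443, -0.1878, 0.0447]
tool_rot: [0.693, 0.721, 0.0, 0.001]
ft_force: [0.3, -0.5, -0.4]
width: 0.0251
```

```bash
python3 -c "
from snap import *
snap('side','8',(300,160,360,215),12)
plan([.5435,-.1877,.0448],.04,v=30,w=.17)"
```

```text
{"turn":[0.001, 0.001, 0.001],"slide":[0.2, -0.8, -0.1]}
1 rows; now [ 0.5444 -0.1878  0.0447] w 0.0248 f [-0.03 -0.45 -0.07] t 7.62 q [-0.54  0.38  1.73 -0.    1.03 -0.58]
```

View pics/side8.png

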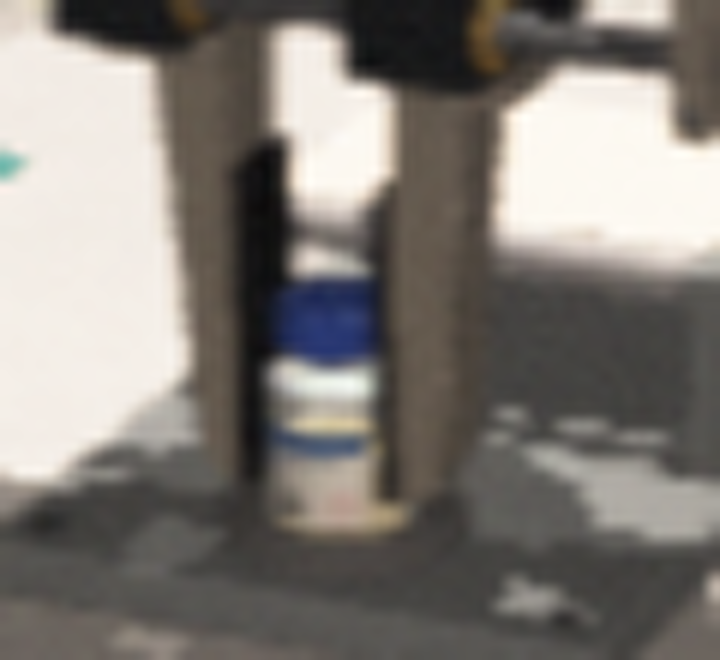

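Call:
{"api": "send_rows", "payload": {"rows": [{"turn": [0, 0, 0], "slide": [0, 0, 0.5], "hand": -0.7}, {"turn": [0, 0, 0], "slide": [0, 0, 0], "hand": -0.35}, {"turn": [0, 0, 0], "slide": [0, 0, 0], "hand": -0.1}, {"turn": [0, 0, 0], "slide": [0, 0, 0], "hand": -0.1}, {"turn": [0, 0, 0], "slide": [0, 0, 0], "hand": -0.1}]}}

```text
t: 8.25
tool_pos: [0.5445, -0.1879, 0.0445]
tool_rot: [0.693, 0.721, 0.0, 0.001]
ft_force: [-0.1, 1.3, 1.1]
width: 0.0413
```

```bash
python3 -c "
from snap import *
snap('side','9',(300,160,360,215),12)
plan([.5440,-.1877,.0448],.04,v=30,w=.17)"
```

```text
{"turn":[0.001, 0.001, 0.001],"slide":[0.2, -0.4, -0.4]}
1 rows; now [ 0.5444 -0.1879  0.0444] w 0.0412 f [-0.3   0.27 -0.2 ] t 8.3 q [-0.54  0.38  1.73 -0.    1.03 -0.58]
```

View pics/side9.png

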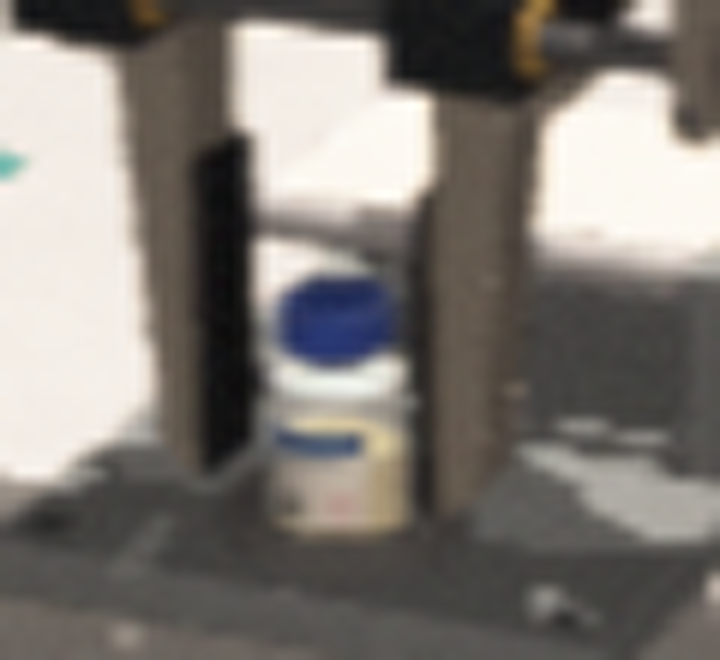

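Call:
{"api": "send_rows", "payload": {"rows": [{"turn": [0, 0, 0], "slide": [0, 0, -15], "hand": -0.1}, {"turn": [0, 0, 0], "slide": [0, 0, -30], "hand": -0.1}, {"turn": [0, 0, 0], "slide": [0, 0, -35], "hand": -0.1}, {"turn": [0, 0, 0], "slide": [0, 0, -35], "hand": -0.1}, {"turn": [0, 0, 0], "slide": [0, 0, 0], "hand": -0.1}]}}

```text
t: 8.93
tool_pos: [0.5449, -0.1881, 0.167]
tool_rot: [0.693, 0.721, 0.0, 0.003]
ft_force: [0.1, 0.1, 0.5]
width: 0.0416
```

```bash
python3 -c "
from snap import *
snap('side','10',(290,140,400,225),7)
snap('top','10',(345,140,475,230),6)
plan([.553,-.375,.17],-1.53,v=30,w=.15)"
```

```text
{"turn":[-0.0, 0.0, 0.143],"slide":[-17.1, 0.2, -0.6]}
{"turn":[-0.0, 0.0, 0.143],"slide":[-16.9, 2.7, -0.6]}
{"turn":[-0.0, 0.0, 0.143],"slide":[-16.4, 5.0, -0.6]}
{"turn":[-0.0, 0.0, 0.143],"slide":[-15.5, 7.3, -0.6]}
{"turn":[-0.0, 0.0, 0.143],"slide":[-14.3, 9.4, -0.6]}
{"turn":[-0.0, 0.0, 0.143],"slide":[-12.8, 11.4, -0.6]}
{"turn":[-0.0, 0.0, 0.143],"slide":[-11.0, 13.1, -0.6]}
{"turn":[-0.0, 0.0, 0.143],"slide":[-9.1, 14.5, -0.6]}
{"turn":[-0.0, 0.0, 0.143],"slide":[-6.9, 15.7, -0.6]}
{"turn":[-0.0, 0.0, 0.143],"slide":[-4.6, 16.5, -0.6]}
{"turn":[-0.0, 0.0, 0.143],"slide":[-2.2, 17.0, -0.6]}
11 rows; now [ 0.5429 -0.1869  0.1631] w 0.0414 f [ 0.29 -0.03  0.68] t 9.03 q [-0.54  0.22  1.67 -0.    1.25 -0.58]
```

View pics/side10.png

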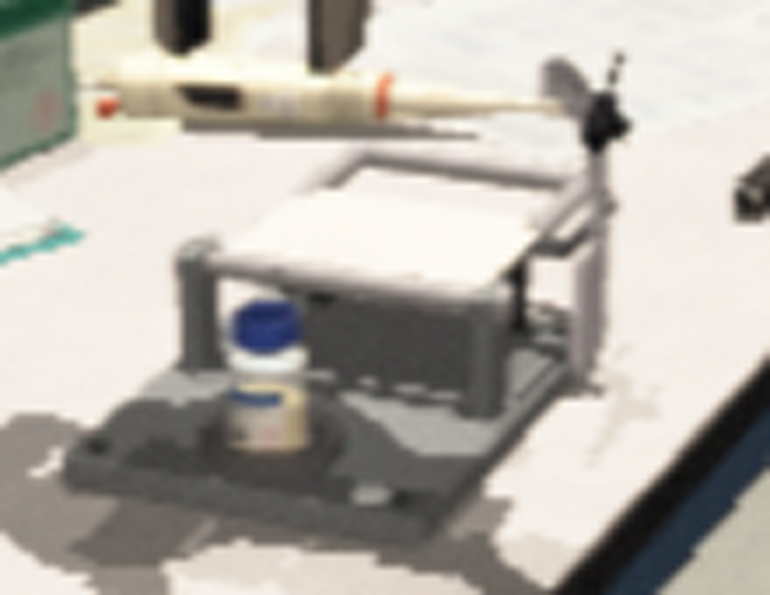

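Call:
{"api": "send_rows", "payload": {"rows": [{"turn": [0, 0, 0.143], "slide": [-17, 0, -2], "hand": -0.1}, {"turn": [0, 0, 0.143], "slide": [-17, 3, -2], "hand": -0.1}, {"turn": [0, 0, 0.143], "slide": [-16, 5, -2], "hand": -0.1}, {"turn": [0, 0, 0.143], "slide": [-15, 7, -2], "hand": -0.1}, {"turn": [0, 0, 0.143], "slide": [-14, 9, -2], "hand": -0.1}, {"turn": [0, 0, 0.143], "slide": [-13, 11, -1], "hand": -0.1}, {"turn": [0, 0, 0.143], "slide": [-11, 13, -1], "hand": -0.1}, {"turn": [0, 0, 0.143], "slide": [-9, 14, -1], "hand": -0.1}, {"turn": [0, 0, 0.143], "slide": [-7, 16, -1], "hand": -0.1}, {"turn": [0, 0, 0.143], "slide": [-5, 16, -1], "hand": -0.1}, {"turn": [0, 0, 0.143], "slide": [-2, 17, 0], "hand": -0.1}, {"turn": [0, 0, 0], "slide": [0, 0, 0], "hand": -0.1}]}}

```text
t: 10.52
tool_pos: [0.5358, -0.3693, 0.15]
tool_rot: [1.0, -0.006, -0.018, -0.014]
ft_force: [-0.6, 0.4, -1.0]
width: 0.0412
```

```bash
python3 -c "
from snap import *
plan([.553,-.375,.11],-1.53,v=25,w=.15)"
```

```text
{"turn":[-0.015, 0.018, -0.026],"slide":[9.3, 3.3, 19.6]}
{"turn":[-0.015, 0.018, -0.026],"slide":[8.9, 3.3, 19.8]}
2 rows; now [ 0.5358 -0.3693  0.15  ] w 0.0412 f [-0.59  0.45 -1.03] t 10.53 q [-0.79  0.45  1.4  -0.    1.33  0.8 ]
```

Call:
{"api": "send_rows", "payload": {"rows": [{"turn": [-0.015, 0.018, -0.026], "slide": [9, 3, 15], "hand": -0.1}, {"turn": [-0.015, 0.018, -0.026], "slide": [8, 3, 15], "hand": -0.1}, {"turn": [0, 0, 0], "slide": [0, 0, 0], "hand": -0.1}]}}

```text
t: 10.9
tool_pos: [0.5508, -0.3711, 0.1148]
tool_rot: [1.0, 0.025, -0.002, -0.002]
ft_force: [0.7, 1.3, -0.4]
width: 0.0415
```

```bash
python3 -c "
from snap import *
snap('side','11',(290,110,400,195),7)
plan([.553,-.375,.05],-1.53,v=20,w=.15)"
```

```text
{"turn":[-0.001, 0.001, 0.002],"slide":[0.5, 1.0, 16.4]}
{"turn":[-0.001, 0.001, 0.002],"slide":[0.5, 1.0, 16.4]}
{"turn":[-0.001, 0.001, 0.002],"slide":[0.4, 0.9, 16.4]}
{"turn":[-0.001, 0.001, 0.002],"slide":[0.4, 0.9, 16.4]}
4 rows; now [ 0.5511 -0.3715  0.1157] w 0.0411 f [-0.43  0.43  0.22] t 10.95 q [-0.77  0.49  1.42  0.    1.23  0.75]
```

View pics/side11.png

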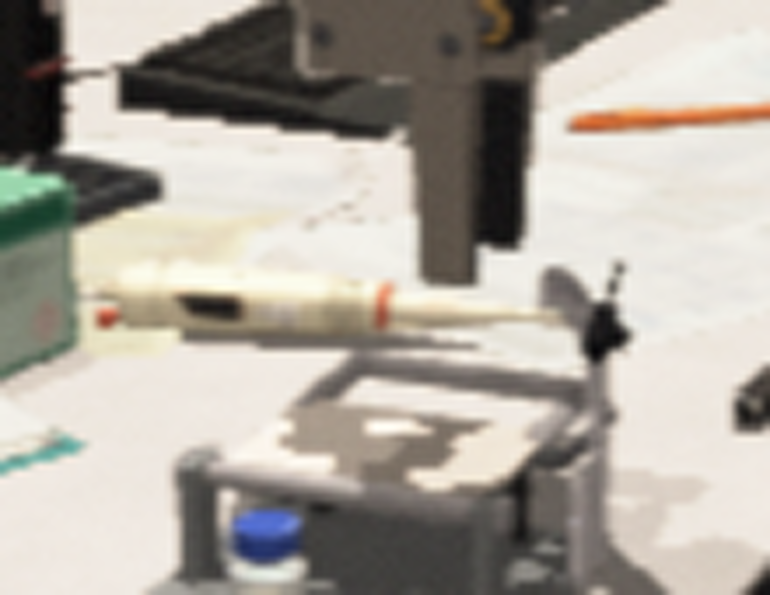

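Call:
{"api": "send_rows", "payload": {"rows": [{"turn": [0, 0, 0], "slide": [0, 1, 14], "hand": -0.1}, {"turn": [0, 0, 0], "slide": [0, 1, 14], "hand": -0.1}, {"turn": [0, 0, 0], "slide": [0, 1, 5], "hand": -0.1}, {"turn": [0, 0, 0], "slide": [0, 0, 0], "hand": -0.1}]}}

```text
t: 11.45
tool_pos: [0.551, -0.3742, 0.081]
tool_rot: [1.0, 0.025, -0.001, -0.002]
ft_force: [-0.6, -0.3, 0.7]
width: 0.0414
```

```bash
python3 -c "
from snap import *
snap('side','12',(320,120,400,185),9)
snap('top','12',(345,140,475,230),6)
plan([.553,-.375,.05],-1.53,v=20,w=.15)"
```

```text
{"turn":[-0.002, 0.001, 0.005],"slide":[0.8, 0.4, 15.9]}
{"turn":[-0.002, 0.001, 0.005],"slide":[0.8, 0.4, 15.9]}
2 rows; now [ 0.5513 -0.3744  0.0817] w 0.0417 f [ 0.22  0.37 -0.09] t 11.55 q [-0.78  0.53  1.43  0.    1.18  0.74]
```

View pics/side12.png

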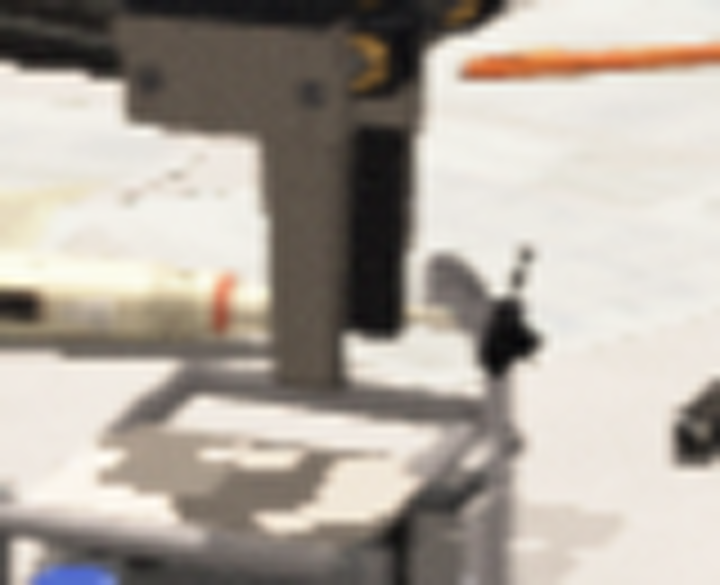

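View pics/top12.png

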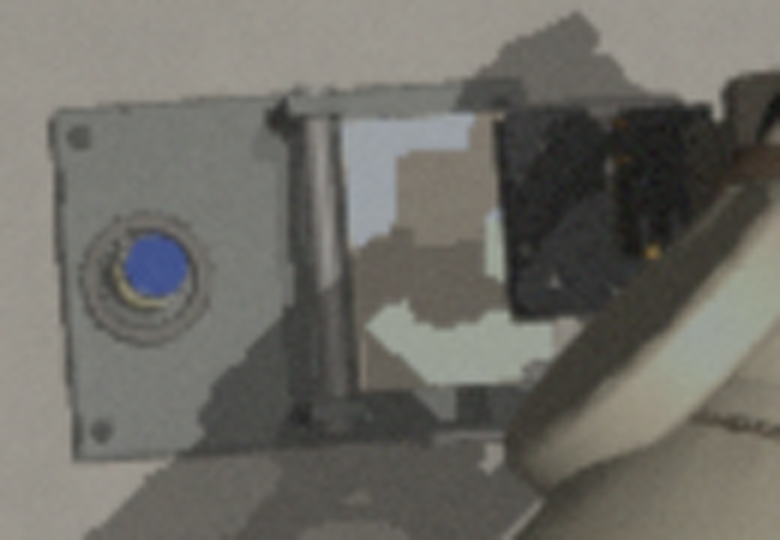

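Call:
{"api": "send_rows", "payload": {"rows": [{"turn": [0, 0, 0.005], "slide": [1, 0, 12], "hand": -0.1}, {"turn": [0, 0, 0.005], "slide": [1, 0, 12], "hand": -0.1}, {"turn": [0, 0, 0], "slide": [0, 0, 6], "hand": -0.1}, {"turn": [0, 0, 0], "slide": [0, 0, 0], "hand": -0.1}]}}

```text
t: 12.05
tool_pos: [0.5535, -0.3742, 0.0498]
tool_rot: [1.0, 0.02, -0.001, -0.002]
ft_force: [1.2, 0.6, -0.0]
width: 0.0409
```

```bash
python3 -c "
from snap import *
snap('side','13',(320,120,400,185),9)
plan([.553,-.375,.05],-1.53,v=20,w=.15)"
```

```text
{"turn":[-0.003, 0.001, -0.0],"slide":[-0.7, 0.6, 0.2]}
1 rows; now [ 0.5537 -0.3744  0.0502] w 0.0415 f [ 0.5   0.28 -0.23] t 12.1 q [-0.78  0.58  1.44  0.    1.13  0.75]
```

View pics/side13.png

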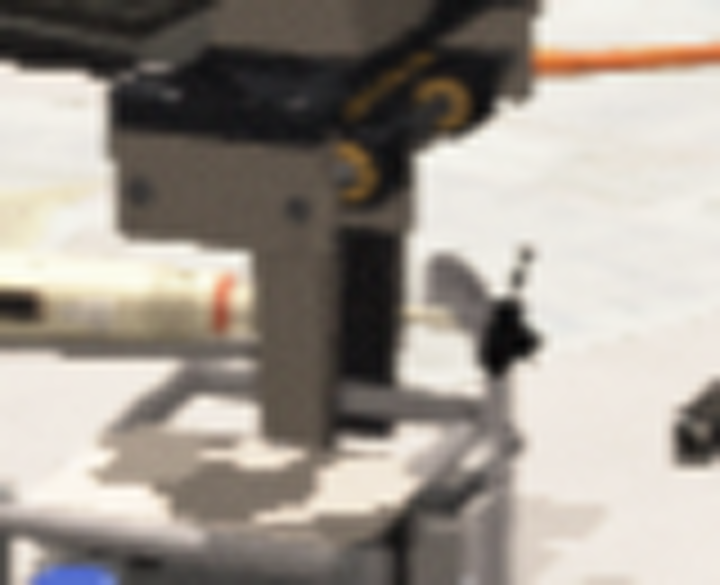

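Call:
{"api": "send_rows", "payload": {"rows": [{"turn": [0, 0, 0], "slide": [0, 0, 0], "hand": -0.5}, {"turn": [0, 0, 0], "slide": [0, 0, 0], "hand": -1}, {"turn": [0, 0, 0], "slide": [0, 0, 0], "hand": -1}, {"turn": [0, 0, 0], "slide": [0, 0, 0], "hand": -1}, {"turn": [0, 0, 0], "slide": [0, 0, 0], "hand": -1}, {"turn": [0, 0, 0], "slide": [0, 0, 0], "hand": -1}], "newtons": 20}}

```text
t: 12.85
tool_pos: [0.5542, -0.3748, 0.0514]
tool_rot: [1.0, 0.02, -0.0, -0.001]
ft_force: [-1.2, -0.4, -0.2]
width: 0.0092
```

```bash
cat > arc.py <<'E'
from plan import *
a=.04;Y=np.array([-np.sin(a),np.cos(a),0])
o=bot.get_obs();p=o["tool_pos"]
print("now",p.round(4),"w",o["width"],"f",o["ft_force"].round(1),"t",o["t"])
E
python3 arc.py
```

```text
now [ 0.5542 -0.3748  0.0514] w 0.009248017935884738 f [-1.2 -0.4 -0.2] t 12.85
```

Call:
{"api": "send_rows", "payload": {"rows": [{"turn": [0, 0, 0], "slide": [0, -0.4, -10], "hand": -1}, {"turn": [0, 0, 0], "slide": [0, -1.2, -10], "hand": -1}, {"turn": [0, 0, 0], "slide": [0, -2, -10], "hand": -1}, {"turn": [0, 0, 0], "slide": [0, -2.8, -10], "hand": -1}, {"turn": [0, 0, 0], "slide": [0, 0, 0], "hand": -1}]}}

```text
t: 13.48
tool_pos: [0.5539, -0.3677, 0.0942]
tool_rot: [1.0, 0.02, 0.0, -0.001]
ft_force: [-0.2, 0.1, -2.0]
width: 0.0088
```

```bash
python3 -c "
from snap import *
snap('side','14',(320,100,400,185),9)
import arc"
```

```text
now [ 0.5539 -0.3679  0.0938] w 0.009175419847562215 f [ 1.3  0.4 -2.2] t 13.525
```

View pics/side14.png

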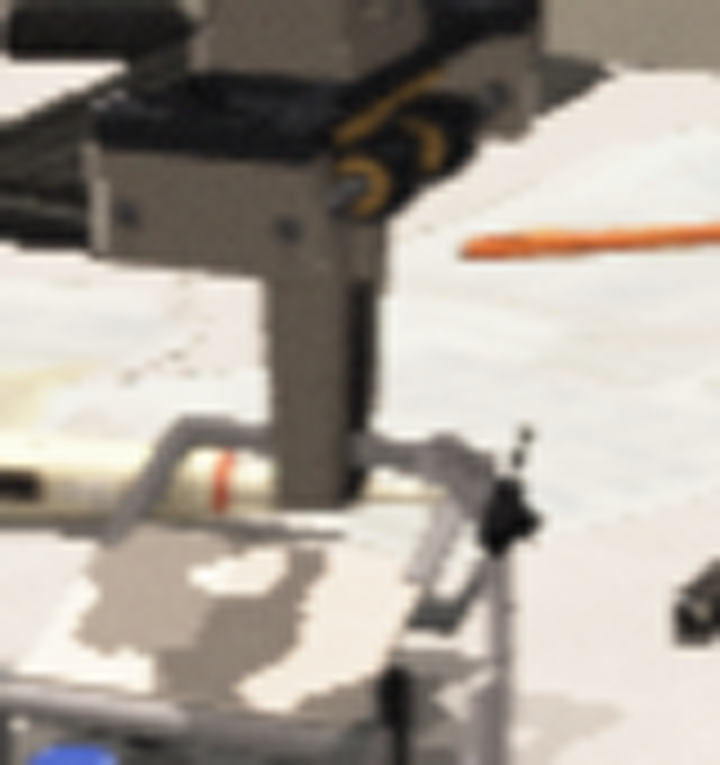

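Call:
{"api": "send_rows", "payload": {"rows": [{"turn": [0, 0, 0], "slide": [0, -4.5, -10], "hand": -1}, {"turn": [0, 0, 0], "slide": [0, -5, -10], "hand": -1}, {"turn": [0, 0, 0], "slide": [0, -5.5, -8], "hand": -1}, {"turn": [0, 0, 0], "slide": [0, 0, 0], "hand": -1}, {"turn": [0, 0, 0], "slide": [0, 0, 0], "hand": -1}]}}

```text
t: 14.15
tool_pos: [0.5533, -0.3532, 0.1242]
tool_rot: [1.0, 0.02, 0.0, 0.001]
ft_force: [0.8, -1.2, -1.3]
width: 0.0093
```

```bash
python3 -c "
from snap import *
snap('side','15',(345,125,395,175),12)
snap('top','15',(345,140,475,230),6)
import arc"
```

```text
now [ 0.5533 -0.3533  0.1241] w 0.009179171547591078 f [ 0.2 -2.  -1.9] t 14.25
```

View pics/side15.png

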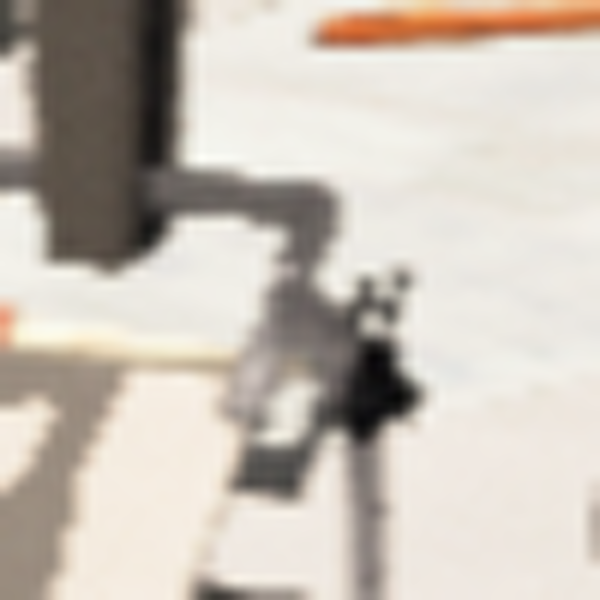

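View pics/top15.png

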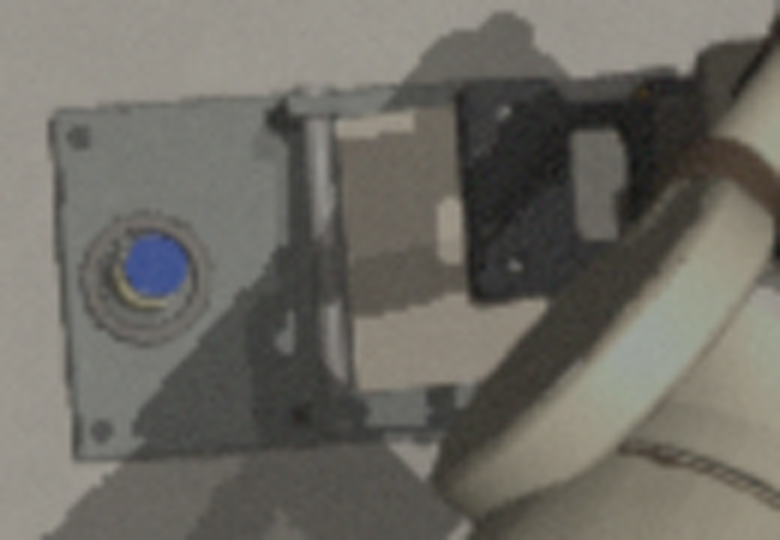

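Run:
```python
from h import *
f=pickle.load(open("side15.pkl","rb"))
cv2.imwrite("pics/z15.png",cv2.resize(f["color"][140:168,360:388,::-1],None,fx=20,fy=20,interpolation=cv2.INTER_NEAREST))
a=.04;X=np.array([np.cos(a),np.sin(a),0]);Y=np.array([-np.sin(a),np.cos(a),0])
H=np.array([.5463,-.2498,.05]);H=np.array([.5461,-.2490,.05])
def pt(q,x,r=.105): return H+x*X-r*np.cos(q)*Y+np.array([0,0,r*np.sin(q)])
g=lambda P:((proj(f,P)+.5-[360,140])*20).round(0)
for x in(-.058,-.062,-.066,-.069):
  for q in(.58,.62,.66,.7): print(x,q,g(pt(q,x)),g(pt(q,x,.09)))
print("bar end",g(pt(.62,-.047,.125)))
```

```text
-0.058 0.58 [293. 189.] [257. 283.]
-0.058 0.62 [287. 167.] [252. 265.]
-0.058 0.66 [281. 146.] [246. 247.]
-0.058 0.7 [274. 126.] [241. 230.]
-0.062 0.58 [324. 192.] [288. 287.]
-0.062 0.62 [318. 171.] [283. 268.]
-0.062 0.66 [312. 150.] [278. 251.]
-0.062 0.7 [306. 130.] [272. 234.]
-0.066 0.58 [355. 196.] [319. 291.]
-0.066 0.62 [350. 174.] [315. 272.]
-0.066 0.66 [344. 154.] [309. 254.]
-0.066 0.7 [337. 134.] [304. 238.]
-0.069 0.58 [379. 199.] [343. 294.]
-0.069 0.62 [373. 177.] [338. 275.]
-0.069 0.66 [367. 156.] [333. 257.]
-0.069 0.7 [361. 136.] [328. 240.]
bar end [248.  30.]
```

View pics/z15.png

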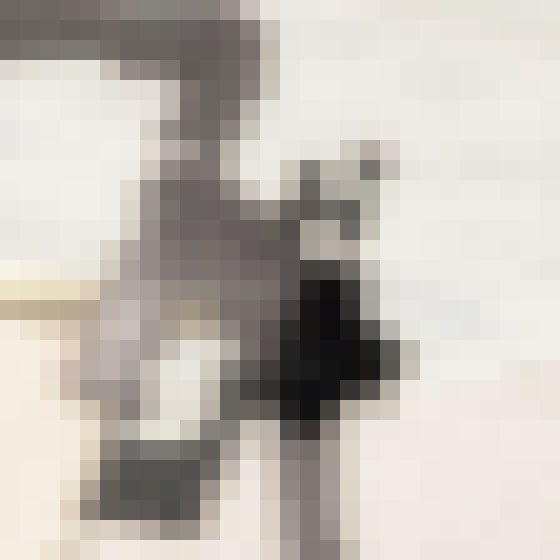

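Call:
{"api": "send_rows", "payload": {"rows": [{"turn": [0, 0, 0], "slide": [0, -2.2, -3], "hand": -1}, {"turn": [0, 0, 0], "slide": [0, 0, 0], "hand": -1}, {"turn": [0, 0, 0], "slide": [0, 0, 0], "hand": -1}]}}

```text
t: 14.62
tool_pos: [0.5532, -0.3513, 0.127]
tool_rot: [1.0, 0.02, 0.0, 0.001]
ft_force: [0.2, -2.2, -1.3]
width: 0.0093
```

Run:
```python
from snap import *
ims=[]
for i in range(8): 
    f=grab_frame("side");ims.append(f["color"].astype(float))
m=np.mean(ims,0).astype(np.uint8);np.save("avg16.npy",m)
cv2.imwrite("pics/z16.png",cv2.resize(m[140:168,360:388,::-1],None,fx=20,fy=20,interpolation=cv2.INTER_NEAREST))
import arc
```

```text
now [ 0.5532 -0.3513  0.127 ] w 0.009101759526173191 f [-0.2 -2.1 -0.3] t 15.025
```

View pics/z16.png

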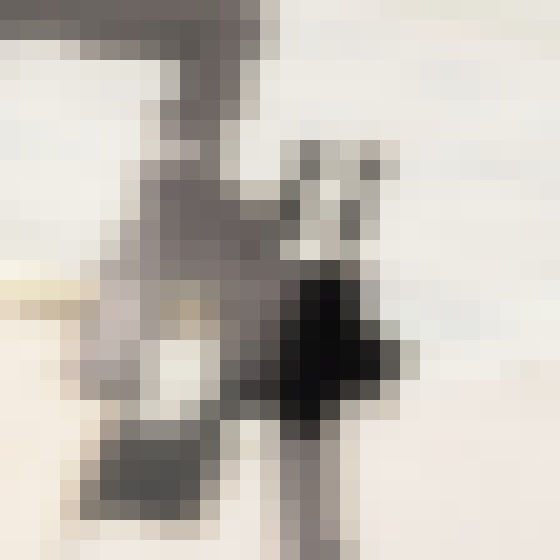

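Run:
```python
from snap import *
snap('side','17',(190,100,400,310),2.85)
import arc
```

```text
now [ 0.5532 -0.3513  0.127 ] w 0.009301339325064035 f [ 0.4 -2.2 -1.6] t 15.075
```

View pics/side17.png

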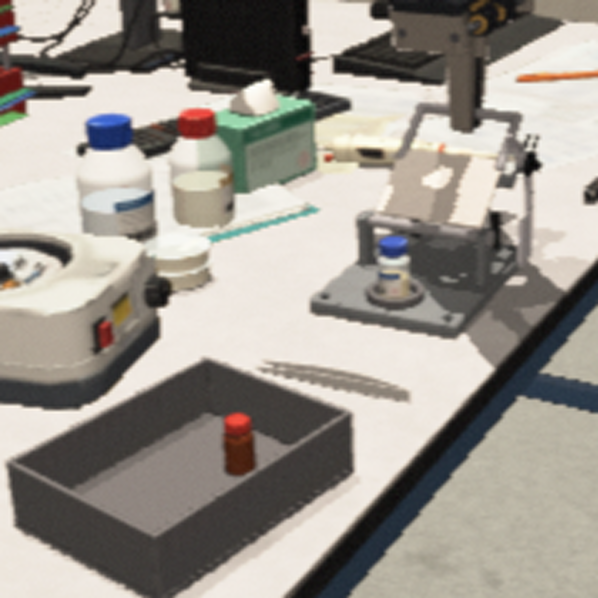

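```bash
python3 -c "
from cell import hand_in;print(hand_in())"
```

```text
the job is handed in; nothing more can be done
None
```

The taller, blue-capped vial stands upright in the seat. The gripper still holds the flap by its bar with the pointer at the index. I handed the job in at about 15 s, and it reports no verdict.

- **Vials:** In the last pictures the tall vial stands inside the ring, roughly 1 to 2 mm from its centre. The short, red-capped vial is still upright in the tray.
- **Index:** It stayed at the same pixels in the side view throughout, so I saw no shift.
- **Flap angle:** The arm pose puts the flap at about 0.65 rad from the height of the bar, and about 0.62 rad from its sideways travel. Finding the index with both cameras gave 0.66 to 0.67 rad. In the averaged side picture the two tips line up to within about 0.02 rad.
- **Flap grip:** The grip was set to 20 N with 9 mm between the jaws. The pose did not change over the last 0.4 s, so the flap was at rest.

**Least certain points:**
- **Pointer to index:** The pictures suggest the pointer and index tips sit 7 to 8 mm apart sideways, along the hinge line. The text implies about 3 mm. The tips are only a pixel or two wide and the top camera's view was blocked by the arm, so I could not settle this. I matched the angle only.
- **Seat position:** The two cameras disagreed by about 3 mm on where the seat is. I aimed at the average and corrected it by eye in the side view before lowering the vial.

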